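# Find the battery box by its stamp

### The job

One of the two identical grey sorting boxes has a battery sign stamped under its base. Without gripping or lifting either box, tip each of them towards the robot so that it is left lying on its leaning front wall with the underside showing; then, with both tipped, push the stamped one, still lying like that, towards the robot until the rim of its front wall lies on the dark strip across the shelf. Leave the other box where you tipped it, and do not disturb the other things.

Things in the scene. Friction and masses are not known exactly. Their poses are not given: they have to be found in the camera images.
- box_a: One of two identical open grey plastic boxes, walls 4 mm, about 0.2 kg. Origin: centre of the underside; x from leaning front to upright back, y along the width, z out of the mouth. Base 75 (x) x 120 (y) mm; back and sides 75 mm high. The front wall leans out by 10 degrees and rises to 105 mm, its rim 18 mm out from the base. Starts upright, front roughly towards the robot.
- box_a_heel (a point): Middle of the front lower edge of box_a, 37 mm in front of its origin: the edge it tips about. Turned about it by some 45 degrees or more, the box goes on by itself and lies steadily on its front wall, turned 80 degrees, underside away from the robot. The underside's upper edge is then 74 mm high and 13 mm behind the heel; the highest point (back rim) is 87 mm high.
- box_a_rim (a point): Middle of the outer edge of the front rim of box_a, 107 mm up the leaning front wall from the heel; it lies on the shelf when the box is tipped.
- box_b: One of two identical open grey plastic boxes, walls 4 mm, about 0.2 kg. Origin: centre of the underside; x from leaning front to upright back, y along the width, z out of the mouth. Base 75 (x) x 120 (y) mm; back and sides 75 mm high. The front wall leans out by 10 degrees and rises to 105 mm, its rim 18 mm out from the base. Starts upright, front roughly towards the robot.
- box_b_heel (a point): Middle of the front lower edge of box_b, 37 mm in front of its origin: the edge it tips about. Turned about it by some 45 degrees or more, the box goes on by itself and lies steadily on its front wall, turned 80 degrees, underside away from the robot. The underside's upper edge is then 74 mm high and 13 mm behind the heel; the highest point (back rim) is 87 mm high.
- box_b_rim (a point): Middle of the outer edge of the front rim of box_b, 107 mm up the leaning front wall from the heel; it lies on the shelf when the box is tipped.
- stamp (a point): Centre of the stamp, a battery outline in white ink, 50 x 94 mm, at the middle of the underside of one of the two boxes (at that box's origin); hidden until the box is tipped. The other underside is bare.
- strip: Flat dark rubber strip let into the white shelf between the boxes and the robot, 50 mm (x) x 640 mm (y), under 1 mm high, so things slide over it. Origin at its centre, x across it, away from the robot.
- jar: Clear glass jar holding spent AA cells, 84 mm across, 95 mm high; loose, not to be disturbed. Origin at the centre of its underside.
- bulb_1: LED reflector bulb standing on its frosted face, metal cap up, 50 mm across, 84 mm high; loose, not to be disturbed. Origin at the centre of its underside.
- bulb_2: A second LED reflector bulb like the first, 50 mm across, 84 mm high; loose, not to be disturbed. Origin at the centre of its underside.
- tin: Round green aluminium tin, 79 mm across, 98 mm high; loose, not to be disturbed. Origin at the centre of its underside.
- funnel: Small stainless steel funnel standing on its wide mouth, 80 mm across, 75 mm high; loose, not to be disturbed. Origin at the centre of its underside.
- d_cell: D cell standing upright, 34 mm across, 60 mm high; loose, not to be disturbed. Origin at the centre of its underside.
- block_cell: Small block battery standing upright, 17 x 26 mm, 48 mm high; loose, not to be disturbed. Origin at the centre of its underside.
There are look-alikes about, which are no part of the job. Leave any blue or pink look-alike of the box_b alone.

How it is judged:
On the way, in this order (a step that is already met when the one before it is completed fails the run):
1. one box has been tipped onto its leaning front wall ((angle between box_a's own z axis and vertical between 1.27 and 1.52 rad or angle between box_b's own z axis and vertical between 1.27 and 1.52 rad)), for 0.2 s.
2. both boxes lie tipped on their leaning front walls, the stamped one not yet on the strip (angle between box_a's own z axis and vertical between 1.27 and 1.52 rad and angle between box_b's own z axis and vertical between 1.27 and 1.52 rad and x of box_a_rim in the frame of strip above 0.027 m), for 0.2 s.
At the end, for the whole second after the job is handed in: Both boxes lie at rest on their leaning front walls (z axis 73 to 87 degrees from vertical); the middle of the stamped box's front rim is over the strip (within 25 mm of its centre line) and down on the shelf; the other box's heel is within 80 mm of where it started (angle between box_a's own z axis and vertical between 1.27 and 1.52 rad and angle between box_b's own z axis and vertical between 1.27 and 1.52 rad and x of box_a_rim in the frame of strip between -0.025 and 0.025 m and y of box_a_rim in the frame of strip between -0.32 and 0.32 m and height (world z) of each of box_a_rim, box_a_heel, box_b_heel below 0.012 m and distance of box_b_heel from where it was at the start of the episode below 0.08 m and linear speed of each of box_a, box_b below 0.02 m/s); the robot touches nothing.
It fails at once if a box is lifted: its heel edge rises more than 25 mm off the shelf (height (world z) of any of box_a_heel, box_b_heel above 0.025 m).
It fails at once if a bystander is shifted more than 30 mm or knocked over (distance of any of jar, bulb_1, bulb_2, tin, funnel, d_cell, block_cell from where it was at the start of the episode above 0.03 m or angle between any of jar, bulb_1, bulb_2, tin, funnel, d_cell, block_cell's own z axis and vertical above 0.6 rad).
It also fails if it takes over 72 s, if anything falls off the work surface, if the arm or the gripper's body presses on something with over 40 N, if the wrist force passes 120 N, or if a joint passes its speed limit or range.

### The arm

A 6-joint arm with a two-finger parallel gripper is mounted at the origin on the work surface. World frame = base frame: x ahead of the robot, y to its left, z up, the work surface at z = 0. Lengths are in m, angles in rad, forces in N, time in s.
With the tool pointing down it reaches from about 0.35 to 0.85 m from the base axis. Payload 8.1 kg.
Tool frame: the origin (TCP) lies on the mounting face of the last link; the fingertips stand 186 mm ahead of it and the grasp point (between the pads) lies 167 mm ahead of it; z points along the fingers, y is the line along which they close (so a half turn about z gives the same grasp; the last joint's range is limited). The gripper opens to 93 mm and grips with 3 to 60 N. Pads are 15 mm wide; open, the fingers measure 128 mm over their backs; the gripper's body (75 mm by 188 mm) begins 65 mm behind the grasp point.
Start: joints at [-1.222, 0.13, 1.488, -0, 1.523, -0.085], TCP at [0.252, -0.544, 0.405] pointing down, gripper open.
Joint ranges: [-2.96, 2.96], [-0.89, 2.26], [0.02, 2.5], [-1.34, 4.48], [0, 2.73], [-2.66, 2.66]. Speed limits (rad/s): [2.39, 2.39, 2.79, 3.14, 3.14, 3.14].

### API

Orientations are given as a rotation vector (axis times angle).
In Python, from plant import * gives the robot as it stands. The module is installed in compiled form; this text tells all that it offers.
- The arm moves only by the tool arm_command, never from a script. Its argument "increments" is a list of rows, each a list of 6 numbers: the shift along the tool's x, y, z in units of 0.2 m (1.0 is 0.2 m), then the turn, a rotation vector about the tool's x, y, z in units of pi rad (1.0 is pi rad). A call has exactly 5 rows; each row is the pose to reach, as a shift and turn from the pose commanded when the call began, along the tool's axes at that moment, turning the shorter way round; what a row does not reach only later rows make up. A row lasts 1/8 s, in which the tool goes at most 62.5 mm and 10.7 degrees, less where a joint would pass 70% of its speed; a pose out of reach is approached as far as the arm can. A call with a number of a shift or a turn outside -1 to 1 is refused whole. A call with a gripper value outside its range is refused whole. "fingers" is the closure, from -1 (fully open) to 1 (shut), set as the call begins (left out, the last holds). The fingers move at their own pace and stop on an object; "force" is the grip in N (left out, the last holds). Time passes only in rows, so rows that repeat a pose let the fingers close, or fill a call up. It gives the time, the measured TCP pose, the force, the opening and the grip force at its end, in the units of the state.
- read_state(): the state, without advancing time (a new reading comes with each control period).
- read_camera(name): name is "side" or "top" or "wrist"; returns a dict with "image" (384x512x3 uint8, red, green, blue), "fx", "fy", "cx", "cy" (pixels), "T" (4x4, takes a point from camera to world coordinates). Camera axes: x right, y down, z forward; pixel columns grow to the right and rows downward; lengths in m; the calibration is good to about 2 mm. The wrist camera is an equidistant fisheye: a pixel r from the principal point sees the ray r / f radians off the axis. A picture is of the moment at which its call begins. There is no depth.
- close_job(): hands the job in; it is judged then, once.
The state is a dict: "t": time; "q": joint angles; "dq": joint speeds; "joint_torque": joint torques, N m; "tool_pos": TCP position; "orientation": TCP orientation; "force": force on the tool from outside, world axes, zero at the start; "wrist_torque": the same for the moment, N m; "opening": finger opening in m; "gripper_force": force on a finger pad.
Only numpy, scipy, OpenCV 4.12 (cv2) and the standard library are available. Lean on these libraries where they do the work, as an engineer would, in place of code of your own. Each camera call takes 0.05 s, during which the arm holds its last target. There are 200 camera calls.

## Working session

There is one attempt and no reset: what is moved stays moved. The work goes in short steps, Python scripts to look and compute and a tool call to move; the robot and the scene stay as the last step left them, time stands still between calls to the robot, and variables do not carry over. Pictures are saved under pics/ and viewed, at most 12 in all, crops included, and the job is handed in when it is done.

Besides the shell and the picture viewer there is one more tool, called after "Emit:" by a JSON object that holds its "fn" and its "kwargs". arm_command: Moves the arm, as the interface text tells. Shifts and turns lie within -1 to 1; 1 stands for 0.2 m of shift or pi rad of turn. Its arguments: {"type":"object","properties":{"increments":{"type":"array","items":{"type":"array","items":{"type":"number","minimum":-1,"maximum":1}}},"fingers":{"type":"number"},"force":{"type":"number"}},"required":["increments"]}

```bash
mkdir -p pics; python3 - <<'E'
from plant import *
import cv2,numpy as np,pickle
d={}
for n in ["side","top"]:
    c=read_camera(n); d[n]=c
    cv2.imwrite(f"pics/{n}0.png",cv2.resize(c["image"][:,:,::-1],(800,600),interpolation=cv2.INTER_CUBIC))
    print(n,c["fx"],c["cx"],c["cy"],np.round(c["T"],3).tolist())
pickle.dump(d,open("c0.pkl","wb"))
s=read_state();print({k:np.round(s[k],3) for k in s})
E
```

```text
side 496.22849502320526 244.99011164913486 191.7450843109292 [[-0.844, -0.352, 0.405, -0.046], [-0.536, 0.582, -0.612, 0.768], [-0.02, -0.733, -0.68, 1.053], [0.0, 0.0, 0.0, 1.0]]
top 361.13633911135986 253.58594317951125 192.1911215533661 [[-0.001, -0.998, 0.066, 0.462], [-1.0, 0.001, -0.005, -0.096], [0.005, -0.066, -0.998, 1.378], [0.0, 0.0, 0.0, 1.0]]
{'t': np.float64(0.1), 'q': array([-1.222,  0.131,  1.489, -0.   ,  1.523, -0.085]), 'dq': array([ 0.002, -0.001, -0.003,  0.002, -0.001,  0.   ]), 'joint_torque': array([ 1.0000e-03, -5.6134e+01, -4.9310e+01,  7.7000e-02,  2.9000e-02,
       -0.0000e+00]), 'tool_pos': array([ 0.252, -0.544,  0.404]), 'orientation': array([-3.066, -0.676,  0.   ]), 'force': array([ 0.49 ,  0.789, -0.163]), 'wrist_torque': array([0.046, 0.033, 0.035]), 'gripper_force': np.float64(0.0), 'opening': np.float64(0.093)}
```

View pics/top0.png

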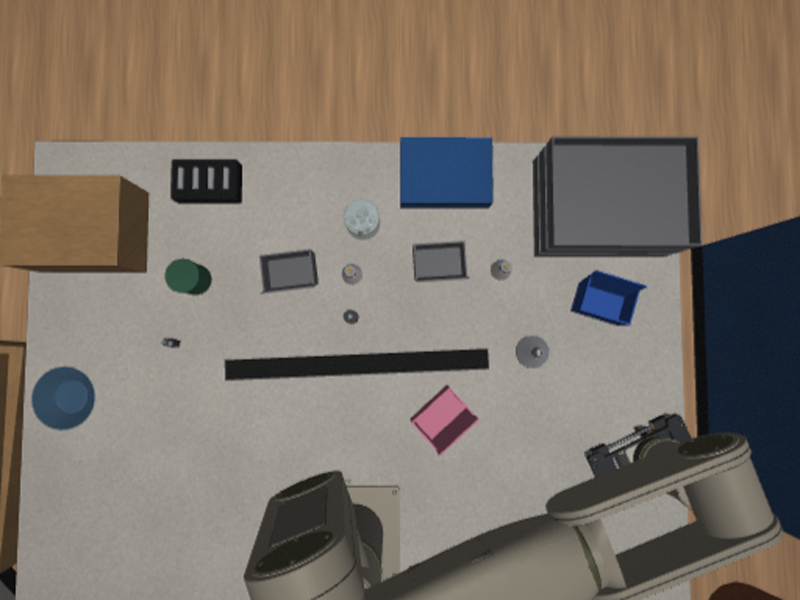

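View pics/side0.png

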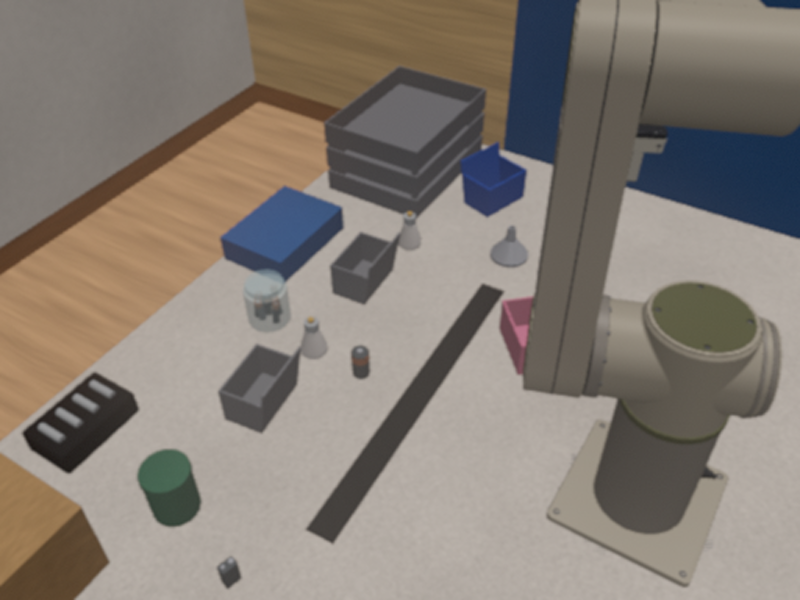

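The top view shows the two grey candidates at (289,271) and (440,261). Look-alikes are the blue box (607,298), the pink box (445,420), the grey tray stack (617,195), the black cell holder (206,180) and the blue bin (63,398). I choose the two small grey boxes with their taller front towards the robot, and check them in a close crop.

```bash
cat > h.py <<'E'
import numpy as np,cv2,pickle
def ray(c,u,v):
    d=np.array([(u-c["cx"])/c["fx"],(v-c["cy"])/c["fy"],1.]); return c["T"][:3,3],c["T"][:3,:3]@d
def plane(c,u,v,z):
    o,d=ray(c,u,v); return o+d*(z-o[2])/d[2]
def proj(c,P):
    p=np.linalg.inv(c["T"])@np.r_[P,1]; return np.array([c["fx"]*p[0]/p[2]+c["cx"],c["fy"]*p[1]/p[2]+c["cy"]])
def crop(c,x,y,w,h,s,fn):
    cv2.imwrite(fn,cv2.resize(c["image"][y:y+h,x:x+w,::-1],None,fx=s,fy=s,interpolation=cv2.INTER_CUBIC))
E
python3 - <<'E'
from h import *
d=pickle.load(open("c0.pkl","rb"))
a=cv2.resize(d["top"]["image"][125:255,145:345,::-1],(800,520),interpolation=cv2.INTER_CUBIC)
cv2.imwrite("pics/crop1.png",a)
crop(d["side"],135,140,145,140,4,"pics/crop2.png")
E
```

```text
(no output)
```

View pics/crop1.png

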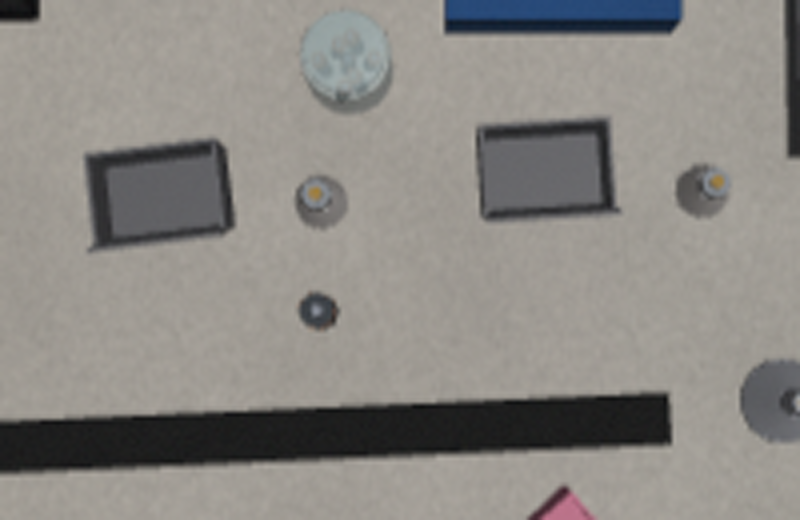

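View pics/crop2.png

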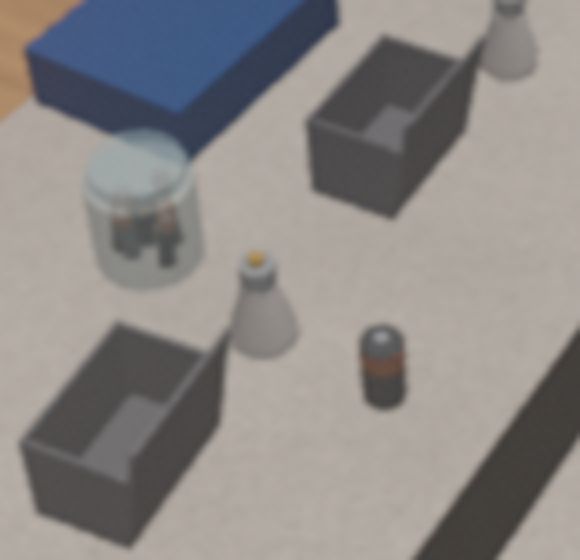

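```bash
cat > fit.py <<'E'
from h import *
from scipy.optimize import least_squares as LS
d=pickle.load(open("c0.pkl","rb"))
T=lambda x,y:("top",145+(x+.5)/4-.5,125+(y+.5)/4-.5)
S=lambda x,y:("side",135+(x+.5)/4-.5,140+(y+.5)/4-.5)
BL,BR,FL,FR=(.0375,.06,.075),(.0375,-.06,.075),(-.056,.06,.105),(-.056,-.06,.105); H=(-.0375,.06,0)
obs={"L":[(BL,T(86,155)),(BR,T(216,140)),(FL,T(91,250)),(FR,T(234,230)),(BL,S(22,442)),(BR,S(118,323)),(FR,S(230,330)),(H,S(130,547))],
"R":[(BL,T(477,128)),(BR,T(608,119)),(FL,T(484,219)),(FR,T(619,211)),(BL,S(308,122)),(BR,S(384,37)),(FR,S(485,38)),(H,S(390,217))]}
for k,o in obs.items():
    def W(p,P): c,s=np.cos(p[2]),np.sin(p[2]); return np.array([p[0]+c*P[0]-s*P[1],p[1]+s*P[0]+c*P[1],P[2]+p[3]])
    f=lambda p:np.concatenate([proj(d[q[0]],W(p,P))-q[1:] for P,q in o])
    r=LS(f,[.65,0,0,0],loss="soft_l1"); print(k,np.round(r.x,4),np.round(f(r.x),1), "heel",np.round(W(r.x,(-.0375,0,0)),3))
c=d["top"]
for n,q,z in [("jar",T(345,60),.09),("b1",T(317,193),.08),("b2",T(714,183),.08),("dcell",T(317,310),.06),("funnel",T(795,402),.07)]: print(n,np.round(plane(c,*q[1:],z),3))
for q in [T(670,393)[1:],T(670,443)[1:],(144,230.4),(144,243)]: print("strip",np.round(plane(c,*q,0),3))
E
python3 fit.py
```

```text
L [ 0.6249  0.1505  0.1338 -0.0045] [ 0.6 -0.3  0.8 -0.9  0.4  0.7 -1.7  1.2 -0.9  0.  -0.5 -0.7  0.1 -0.1
  0.6  1. ] heel [ 0.588  0.146 -0.005]
R [ 6.452e-01 -2.015e-01  5.830e-02  6.000e-04] [ 0.1 -0.6  0.2 -0.2  0.2  1.4  0.3  1.4 -1.4 -0.3 -0.5 -0.6 -0.1  0.1
  0.3  1.7] heel [ 0.608 -0.204  0.001]
jar [ 0.736 -0.02   0.09 ]
b1 [0.617 0.006 0.08 ]
b2 [ 0.626 -0.353  0.08 ]
dcell [0.512 0.007 0.06 ]
funnel [ 0.428 -0.426  0.07 ]
strip [ 0.435 -0.325  0.   ]
strip [ 0.388 -0.324  0.   ]
strip [0.407 0.314 0.   ]
strip [0.36  0.313 0.   ]
```

```bash
cat > go.py <<'E'
import sys,numpy as np
from scipy.spatial.transform import Rotation as R
from plant import read_state
# args: tip x y z, yaw deg (tool y = -world y at 0), pitch deg (tip swings towards robot when +)
s=read_state(); R0=R.from_rotvec(s["orientation"]); p=s["tool_pos"]
print("t",round(float(s["t"]),2),"tip",np.round(p+R0.apply([0,0,.186]),4),"eul",np.round((R0*R.from_rotvec([np.pi,0,0]).inv()).as_euler("xyz",degrees=True),2),"F",np.round(s["force"],1),"q",np.round(s["q"],2),"op",round(float(s["opening"]),3))
a=[float(v) for v in sys.argv[1:]]
if a:
    R1=R.from_euler("ZY",[a[3],a[4] if len(a)>4 else 0],degrees=True)*R.from_rotvec([np.pi,0,0])
    q=np.array(a[:3])-R1.apply([0,0,.186])
    print("row",np.round(R0.inv().apply(q-p)/.2,3),np.round((R0.inv()*R1).as_rotvec()/np.pi,4))
E
python3 go.py .63 -.203 .20 3.3
```

```text
t 0.1 tip [ 0.252  -0.5439  0.2178] eul [ 0.1  -0.   24.85] F [ 0.5  0.8 -0.2] q [-1.22  0.13  1.49 -0.    1.52 -0.09] op 0.093
row [ 2.431 -0.754  0.09 ] [-5.000e-04  1.000e-04  1.197e-01]
```

Emit:
{"fn": "arm_command", "kwargs": {"increments": [[1, -0.3, 0, 0, 0, 0.06], [1, -0.3, 0, 0, 0, 0.06], [1, -0.3, 0, 0, 0, 0.06], [1, -0.3, 0, 0, 0, 0.06], [1, -0.3, 0, 0, 0, 0.06]], "fingers": 1, "force": 10}}

```text
t: 0.72
tool_pos: [0.4097, -0.4045, 0.4043]
orientation: [-3.117, -0.389, 0.001]
force: [0.3, -0.3, 0.1]
opening: 0.048
gripper_force: 0.0
```

```bash
python3 go.py .63 -.203 .18 3.3
```

```text
t 0.72 tip [ 0.4096 -0.4044  0.2183] eul [5.000e-02 1.000e-02 1.424e+01] F [ 0.3 -0.3  0.1] q [-0.87  0.07  1.56  0.    1.52  0.45] op 0.048
row [ 1.316 -0.705  0.192] [-0.0002  0.0001  0.0608]
```

Emit:
{"fn": "arm_command", "kwargs": {"increments": [[0.95, -0.5, 0.1, 0, 0, 0.061], [0.95, -0.5, 0.1, 0, 0, 0.061], [0.95, -0.5, 0.1, 0, 0, 0.061], [0.95, -0.5, 0.1, 0, 0, 0.061], [0.95, -0.5, 0.1, 0, 0, 0.061]]}}

```text
t: 1.35
tool_pos: [0.5692, -0.2621, 0.3837]
orientation: [-3.14, -0.088, 0.002]
force: [-1.0, 0.1, 0.2]
opening: 0.0011
gripper_force: 0.0
```

```bash
python3 go.py .625 -.203 .125 3.3
```

```text
t 1.35 tip [ 0.5689 -0.262   0.1977] eul [0.04 0.07 3.2 ] F [-1.   0.1  0.2] q [-0.51  0.21  1.44 -0.    1.5   1.  ] op 0.001
row [ 0.296 -0.279  0.363] [-0.0002  0.0004 -0.0006]
```

Emit:
{"fn": "arm_command", "kwargs": {"increments": [[0.295, -0.28, 0.1, 0, 0, 0], [0.295, -0.28, 0.36, 0, 0, 0], [0.295, -0.28, 0.36, 0, 0, 0], [0.295, -0.28, 0.36, 0, 0, 0], [0.295, -0.28, 0.36, 0, 0, 0]]}}

```text
t: 1.98
tool_pos: [0.6244, -0.2056, 0.3159]
orientation: [3.138, 0.081, 0.006]
force: [0.4, -0.4, 1.2]
opening: 0.0005
gripper_force: 0.0
```

```bash
python3 - <<'E'
from plant import *
from h import *
w=read_camera("wrist"); s=read_camera("side")
print(w["fx"],w["cx"],w["cy"],np.round(w["T"],3).tolist())
a=cv2.resize(w["image"][:,:,::-1],(400,300)); b=cv2.resize(s["image"][110:290,120:360,::-1],(400,300))
cv2.imwrite("pics/w1.png",np.hstack([a,b]))
E
python3 go.py .625 -.203 .075 3.3
```

```text
297.3186396354542 255.9992559552021 187.7855863018312 [[0.052, -0.966, -0.253, 0.695], [-0.999, -0.049, -0.016, -0.202], [0.003, 0.254, -0.967, 0.296], [0.0, 0.0, 0.0, 1.0]]
t 2.08 tip [ 0.6251 -0.2054  0.1294] eul [-0.1  -0.19  2.99] F [ 0.2 -0.5 -0.4] q [-0.4   0.33  1.42 -0.    1.39  1.12] op 0.0
row [ 0.002 -0.011  0.272] [ 0.0006 -0.0011 -0.0017]
```

View pics/w1.png

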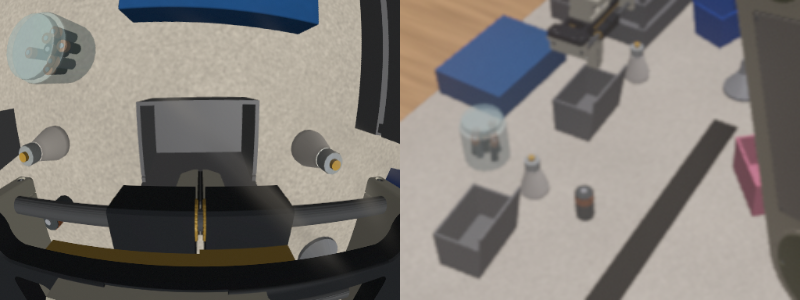

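The crop shows the closed fingers (198,240) centred over the mouth of the right grey box (walls at 138 and 258); I lower inside and pull the front rim.

Emit:
{"fn": "arm_command", "kwargs": {"increments": [[0, -0.01, 0.14, 0, 0, 0], [0, -0.01, 0.27, 0, 0, 0], [0, -0.01, 0.27, 0, 0, 0], [-0.08, -0.01, 0.28, 0, 0, 0], [-0.13, -0.01, 0.28, 0, 0, 0]]}}

```text
t: 2.7
tool_pos: [0.5984, -0.2036, 0.2587]
orientation: [3.139, 0.084, 0.004]
force: [1.6, 0.7, -0.3]
opening: 0.0006
gripper_force: 0.4
```

Emit:
{"fn": "arm_command", "kwargs": {"increments": [[-0.06, 0, 0.01, 0, 0, 0], [-0.12, 0, 0.03, 0, 0, 0], [-0.18, 0, 0.05, 0, 0, 0], [-0.24, 0, 0.07, 0, 0, 0], [-0.3, 0, 0.09, 0, 0, 0]]}}

```text
t: 3.32
tool_pos: [0.5375, -0.2063, 0.2383]
orientation: [-3.14, -0.084, 0.001]
force: [0.3, -0.1, -0.8]
opening: 0.0004
gripper_force: 0.0
```

```bash
python3 - <<'E'
from plant import *
from h import *
w=read_camera("wrist"); s=read_camera("side")
a=cv2.resize(w["image"][:,:,::-1],(400,300)); b=cv2.resize(s["image"][110:290,120:360,::-1],(400,300))
cv2.imwrite("pics/w2.png",np.hstack([a,b]))
E
python3 go.py .525 -.205 .045 3.3
```

```text
t 3.42 tip [ 0.5365 -0.2061  0.0517] eul [0.05 0.12 3.04] F [-1.6  0.3  1.9] q [-0.46  0.21  1.72 -0.    1.22  1.06] op 0.0
row [-0.059 -0.009  0.034] [-0.0003  0.0007 -0.0014]
```

View pics/w2.png

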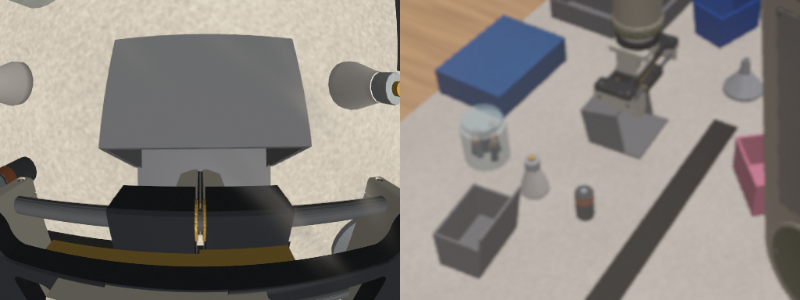

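The pictures show the right box lying on its front wall (side view (625,130)). I retreat forward and up, then go to the left box.

Emit:
{"fn": "arm_command", "kwargs": {"increments": [[-0.15, 0, 0, 0, 0, 0], [-0.15, 0, -0.2, 0, 0, 0], [-0.15, 0, -0.45, 0, 0, 0], [-0.15, -0.2, -0.45, 0, 0, 0], [-0.15, -0.5, -0.45, 0, 0, 0]]}}

```text
t: 4.05
tool_pos: [0.5035, -0.1081, 0.3302]
orientation: [3.14, 0.08, 0.005]
force: [1.3, 0.8, 0.3]
opening: 0.0002
gripper_force: 0.0
```

```bash
python3 go.py .605 .148 .13 7.7
```

```text
t 4.05 tip [ 0.5041 -0.1083  0.1442] eul [-0.06 -0.17  2.91] F [1.3 0.8 0.3] q [-0.31 -0.05  1.82 -0.    1.38  1.21] op 0.0
row [ 0.572 -1.253  0.071] [ 0.0004 -0.0009 -0.0266]
```

Emit:
{"fn": "arm_command", "kwargs": {"increments": [[0.57, -1, 0, 0, 0, -0.027], [0.57, -1, 0, 0, 0, -0.027], [0.57, -1, 0, 0, 0, -0.027], [0.57, -1, 0, 0, 0, -0.027], [0.57, -1, 0, 0, 0, -0.027]]}}

```text
t: 4.68
tool_pos: [0.607, 0.1008, 0.3286]
orientation: [-3.133, -0.223, -0.001]
force: [-0.6, -0.6, -0.2]
opening: 0.0005
gripper_force: 0.0
```

```bash
python3 go.py .605 .148 .125 7.7
```

```text
t 4.67 tip [0.607  0.1009 0.1426] eul [ 0.04 -0.03  8.15] F [-0.6 -0.6 -0.2] q [0.08 0.22 1.53 0.   1.39 1.51] op 0.0
row [ 0.024 -0.235  0.088] [-0.0002 -0.0002  0.0025]
```

Emit:
{"fn": "arm_command", "kwargs": {"increments": [[0.024, -0.235, 0, 0, 0, 0.0025], [0.024, -0.235, 0.1, 0, 0, 0.0025], [0.024, -0.235, 0.22, 0, 0, 0.0025], [0.024, -0.235, 0.34, 0, 0, 0.0025], [0.024, -0.235, 0.34, 0, 0, 0.0025]]}}

```text
t: 5.3
tool_pos: [0.6031, 0.1435, 0.2577]
orientation: [3.134, 0.204, -0.009]
force: [0.9, -1.2, -0.2]
opening: 0.0004
gripper_force: 0.0
```

Emit:
{"fn": "arm_command", "kwargs": {"increments": [[-0.08, 0, 0, 0, 0, 0], [-0.14, 0, 0.01, 0, 0, 0], [-0.2, 0, 0.03, 0, 0, 0], [-0.26, 0, 0.05, 0, 0, 0], [-0.32, 0, 0.08, 0, 0, 0]]}}

```text
t: 5.92
tool_pos: [0.5403, 0.1365, 0.2446]
orientation: [-3.135, -0.205, -0.0]
force: [0.8, 0.1, 0.1]
opening: 0.0005
gripper_force: 0.0
```

Emit:
{"fn": "arm_command", "kwargs": {"increments": [[-0.06, 0, 0.01, 0, 0, 0], [-0.12, 0, 0.02, 0, 0, 0], [-0.2, 0, 0.02, 0, 0, 0], [-0.26, 0, 0.02, 0, 0, 0], [-0.26, 0, -0.1, 0, 0, 0]]}}

```text
t: 6.55
tool_pos: [0.4874, 0.1296, 0.2629]
orientation: [3.135, 0.205, -0.007]
force: [-0.6, 0.8, -0.2]
opening: 0.0002
gripper_force: 0.0
```

```bash
python3 - <<'E'
from plant import *
from h import *
d={n:read_camera(n) for n in("wrist","side","top")}; pickle.dump(d,open("c3.pkl","wb"))
b=cv2.resize(d["side"]["image"][110:290,120:360,::-1],(400,300)); a=cv2.resize(d["top"]["image"][125:275,145:345,::-1],(400,300))
cv2.imwrite("pics/w3.png",np.hstack([a,b]))
E
python3 go.py .525 .137 .14 7.7
```

```text
t 6.7 tip [0.4907 0.1301 0.0802] eul [ 0.01 -0.21  7.49] F [ 0.8  0.  -0.3] q [ 0.16 -0.01  1.89 -0.    1.25  1.6 ] op 0.001
row [ 0.179 -0.012 -0.298] [-0.     -0.0012 -0.0012]
```

View pics/w3.png

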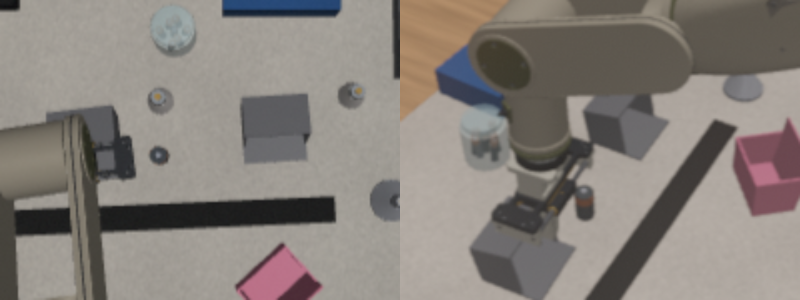

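Both boxes lie on their front walls in top (85,125; 275,128) and side views. I now go behind the left one to see its underside with the wrist camera.

Emit:
{"fn": "arm_command", "kwargs": {"increments": [[0, 0, -0.3, 0, 0, 0], [0.2, 0, -0.5, 0, 0, 0], [0.5, 0, -0.5, 0, 0, 0], [0.8, -0.05, -0.4, 0, 0, 0], [1, -0.05, -0.35, 0, 0, 0]]}}

```text
t: 7.32
tool_pos: [0.688, 0.1665, 0.3319]
orientation: [-3.135, -0.206, 0.003]
force: [-0.1, 0.1, 0.4]
opening: 0.0004
gripper_force: 0.0
```

```bash
python3 - <<'E'
from plant import *
from h import *
w=read_camera("wrist"); t=read_camera("top"); pickle.dump({"wrist":w,"top":t},open("c4.pkl","wb"))
a=cv2.resize(w["image"][:,:,::-1],(512,384)); b=cv2.resize(t["image"][150:246,145:209,::-1],(256,384))
cv2.imwrite("pics/w4.png",np.hstack([a,b]))
E
python3 go.py .70 .15 .13 7.7
```

```text
t 7.42 tip [0.687  0.1656 0.1418] eul [-0.02  0.4   7.46] F [-0.9  0.4 -1.1] q [ 0.16  0.47  1.23 -0.    1.46  1.6 ] op 0.001
row [0.048 0.086 0.059] [ 0.0001  0.0022 -0.0013]
```

View pics/w4.png

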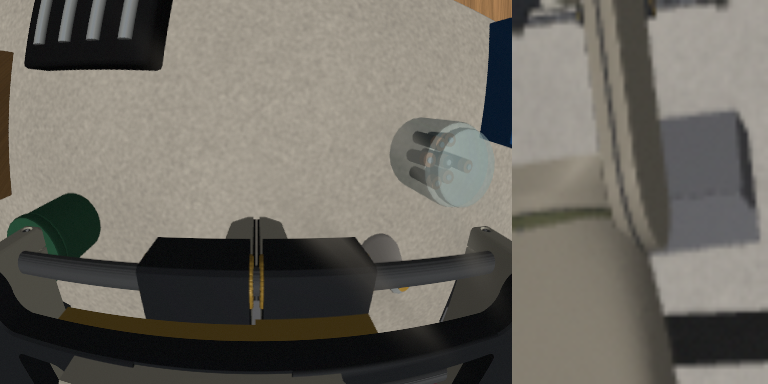

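The gripper hides the box behind it (row 330); I turn the tool a quarter turn so the camera looks past it.

Emit:
{"fn": "arm_command", "kwargs": {"increments": [[0.2, 0.3, 0, 0, 0, -0.06], [0.3, 0.48, 0, 0, 0, -0.12], [0.3, 0.48, 0, 0, 0, -0.18], [0.3, 0.48, 0, 0, 0, -0.24], [0.3, 0.48, 0, 0, 0, -0.3]]}}

```text
t: 8.05
tool_pos: [0.758, 0.0782, 0.3342]
orientation: [-2.699, -1.607, 0.001]
force: [-1.2, -0.3, -1.0]
opening: 0.0003
gripper_force: 0.0
```

```bash
python3 go.py .75 .08 .13 98
```

```text
t 8.05 tip [0.7579 0.0782 0.1482] eul [3.000e-02 1.000e-02 6.153e+01] F [-1.2 -0.3 -1. ] q [0.04 0.61 1.02 0.   1.51 0.53] op 0.0
row [-0.011 -0.04   0.091] [-2.000e-04  0.000e+00 -2.026e-01]
```

Emit:
{"fn": "arm_command", "kwargs": {"increments": [[0, 0, 0, 0, 0, -0.06], [0, 0, 0, 0, 0, -0.12], [0, 0, 0, 0, 0, -0.17], [0, 0, 0, 0, 0, -0.17], [0, 0, 0, 0, 0, -0.17]]}}

```text
t: 8.68
tool_pos: [0.7582, 0.0785, 0.3346]
orientation: [-2.19, -2.252, 0.0]
force: [0.5, -0.4, 0.7]
opening: 0.0005
gripper_force: 0.0
```

```bash
python3 - <<'E'
from plant import *
from h import *
w=read_camera("wrist"); t=read_camera("top"); pickle.dump({"wrist":w,"top":t},open("c5.pkl","wb"))
a=cv2.resize(w["image"][:,:,::-1],(512,384)); b=cv2.resize(t["image"][150:246,145:209,::-1],(256,384))
cv2.imwrite("pics/w5.png",np.hstack([a,b]))
E
python3 go.py
```

```text
t 8.78 tip [0.7583 0.0785 0.1487] eul [ 0.   -0.   91.66] F [-0.5 -0.   0.6] q [0.04 0.61 1.02 0.   1.51 0.01] op 0.0
```

View pics/w5.png

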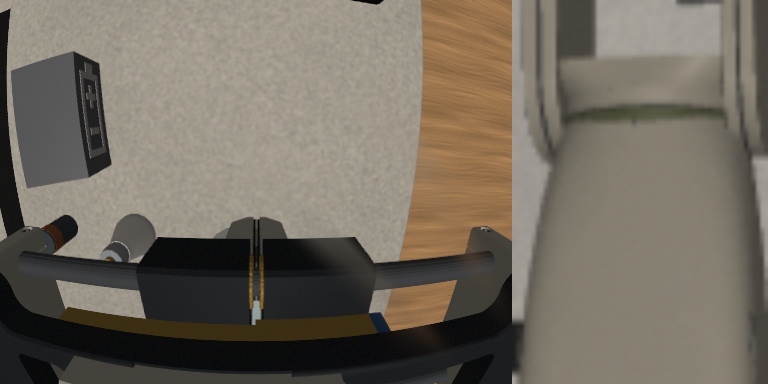

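The wrist view shows the battery stamp on the left box (92,112), with underside upper edge (74,52)-(88,178) and heel edge (99,64)-(111,163). The left box is box_a.

```bash
python3 - <<'E'
from h import *
w=pickle.load(open("c5.pkl","rb"))["wrist"]
def fe(u,v,z):
    a=np.array([(u-w["cx"])/w["fx"],(v-w["cy"])/w["fy"]]); r=np.hypot(*a)
    d=w["T"][:3,:3]@np.r_[a/r*np.sin(r),np.cos(r)]; o=w["T"][:3,3]; return o+d*(z-o[2])/d[2]
for u,v,z in [(74,52,.074),(88,178,.074),(99,64,0),(111,163,0),(25,187,.087),(11,71,.087)]: print(z,np.round(fe(u,v,z),3))
d=pickle.load(open("c3.pkl","rb"))
# L rim right corner seen in top crop c4: approx
c=pickle.load(open("c4.pkl","rb"))["top"]
print("rim right corner",np.round(plane(c,145+(757-512)/4,150+240/4,0.004),3))
E
```

```text
0.074 [0.588 0.209 0.074]
0.074 [0.601 0.09  0.074]
0 [0.574 0.207 0.   ]
0 [0.588 0.091 0.   ]
0.087 [0.526 0.083 0.087]
0.087 [0.515 0.2   0.087]
rim right corner [0.484 0.078 0.004]
```

```bash
python3 go.py .665 .159 .14 6.9
```

```text
t 8.78 tip [0.7583 0.0785 0.1487] eul [ 0.   -0.   91.66] F [-0.5 -0.   0.6] q [0.04 0.61 1.02 0.   1.51 0.01] op 0.0
row [ 0.416 -0.455  0.044] [-0.      0.      0.4709]
```

Emit:
{"fn": "arm_command", "kwargs": {"increments": [[0.1, -0.1, 0, 0, 0, 0.055], [0.2, -0.2, 0, 0, 0, 0.11], [0.3, -0.3, 0, 0, 0, 0.165], [0.416, -0.455, 0, 0, 0, 0.22], [0.416, -0.455, 0, 0, 0, 0.275]], "fingers": 0}}

```text
t: 9.4
tool_pos: [0.663, 0.1607, 0.3346]
orientation: [-2.932, -1.126, 0.002]
force: [-0.4, -0.8, -0.4]
opening: 0.0445
gripper_force: 0.0
```

Emit:
{"fn": "arm_command", "kwargs": {"increments": [[0, 0, 0, 0, 0, 0.055], [0, 0, 0, 0, 0, 0.11], [0, 0, 0, 0, 0, 0.165], [0, 0, 0, 0, 0, 0.196], [0, 0, 0, 0, 0, 0.196]]}}

```text
t: 10.02
tool_pos: [0.6649, 0.1588, 0.3348]
orientation: [-3.136, -0.191, -0.0]
force: [0.5, 0.2, 0.5]
opening: 0.0465
gripper_force: 0.0
```

```bash
python3 go.py .665 .159 .035 6.9
```

```text
t 10.03 tip [0.6649 0.1588 0.1488] eul [ 0.   -0.01  6.99] F [0.5 0.2 0.5] q [ 0.16  0.39  1.31 -0.    1.44  1.61] op 0.046
row [ 0.001 -0.001  0.569] [-0.     -0.0001  0.0005]
```

Emit:
{"fn": "arm_command", "kwargs": {"increments": [[0, 0, 0.3, 0, 0, 0], [0, 0, 0.57, 0, 0, 0], [-0.05, 0, 0.57, 0, 0, 0], [-0.15, 0, 0.57, 0, 0, 0], [-0.22, 0, 0.57, 0, 0, 0]]}}

```text
t: 10.65
tool_pos: [0.6213, 0.1535, 0.224]
orientation: [-3.135, -0.194, -0.005]
force: [0.3, 1.0, 0.7]
opening: 0.0465
gripper_force: 0.0
```

Emit:
{"fn": "arm_command", "kwargs": {"increments": [[-0.05, 0, 0, 0, 0, 0], [-0.1, 0, 0, 0, 0, 0], [-0.15, 0, 0, 0, 0, 0], [-0.2, 0, 0, 0, 0, 0], [-0.25, 0, 0, 0, 0, 0]]}}

```text
t: 11.28
tool_pos: [0.5711, 0.1472, 0.2209]
orientation: [-3.136, -0.192, -0.001]
force: [2.3, 1.0, 0.7]
opening: 0.0464
gripper_force: 1.0
```

Emit:
{"fn": "arm_command", "kwargs": {"increments": [[-0.04, 0, 0, 0, 0, 0], [-0.08, 0, 0, 0, 0, 0], [-0.12, 0, 0, 0, 0, 0], [-0.14, 0, 0, 0, 0, 0], [-0.14, 0, 0, 0, 0, 0]]}}

```text
t: 11.9
tool_pos: [0.5432, 0.1438, 0.2204]
orientation: [3.136, 0.192, -0.002]
force: [0.1, 0.8, 0.0]
opening: 0.0466
gripper_force: 0.0
```

```bash
python3 - <<'E'
from plant import *
from h import *
s=read_camera("side"); t=read_camera("top"); pickle.dump({"side":s,"top":t},open("c6.pkl","wb"))
a=cv2.resize(s["image"][200:350,120:320,::-1],(480,360),interpolation=cv2.INTER_CUBIC); b=cv2.resize(t["image"][160:250,135:215,::-1],(320,360),interpolation=cv2.INTER_CUBIC)
cv2.imwrite("pics/w6.png",np.hstack([a,b]))
E
python3 go.py
```

```text
t 12.0 tip [0.5433 0.1438 0.0344] eul [0.   0.06 7.02] F [ 0.2  0.3 -0.5] q [0.17 0.2  1.77 0.   1.18 1.62] op 0.047
```

View pics/w6.png

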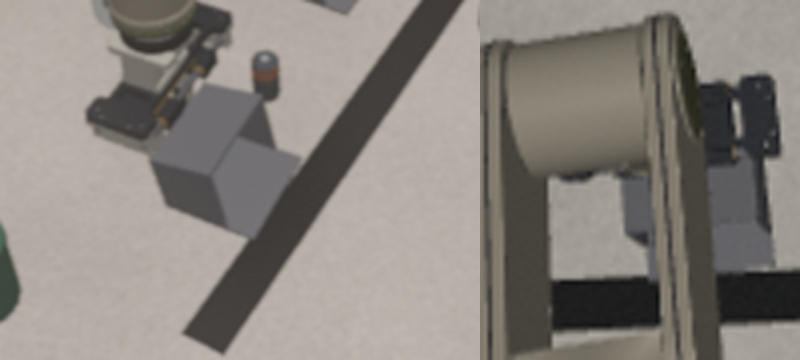

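```bash
python3 - <<'E'
from h import *
c=pickle.load(open("c6.pkl","rb")); s,t=c["side"],c["top"]
S=lambda x,y:plane(s,120+(x+.5)/2.4-.5,200+(y+.5)/2.4-.5,0.002)
T=lambda x,y:plane(t,135+(x-480+.5)/4-.5,160+(y+.5)/4-.5,0.002)
for n,p in [("near",S(254,238)),("far",S(300,160)),("stripL",S(184,333)),("stripL2",S(222,354)),("topL",T(648,278)),("topR",T(774,265)),("ts1",T(553,282)),("ts1b",T(553,327)),("ts2",T(799,271)),("ts2b",T(799,319))]: print(n,np.round(p,4))
E
```

```text
near [0.4079 0.1845 0.002 ]
far [0.4223 0.0714 0.002 ]
stripL [0.4041 0.3134 0.002 ]
stripL2 [0.359  0.3123 0.002 ]
topL [0.4121 0.1899 0.002 ]
topR [0.4243 0.0707 0.002 ]
ts1 [0.4085 0.2797 0.002 ]
ts1b [0.3661 0.279  0.002 ]
ts2 [0.4186 0.047  0.002 ]
ts2b [0.3734 0.0467 0.002 ]
```

The rim lies at (254,238)-(300,160) in the side crop, about 26 mm short of the strip's centre line.

Emit:
{"fn": "arm_command", "kwargs": {"increments": [[-0.04, 0, 0, 0, 0, 0], [-0.08, 0, 0, 0, 0, 0], [-0.11, 0, 0, 0, 0, 0], [-0.13, 0, 0, 0, 0, 0], [-0.13, 0, 0, 0, 0, 0]]}}

```text
t: 12.62
tool_pos: [0.5176, 0.1406, 0.2207]
orientation: [3.136, 0.192, -0.001]
force: [-0.6, -0.2, -0.2]
opening: 0.0463
gripper_force: 0.0
```

Emit:
{"fn": "arm_command", "kwargs": {"increments": [[0.1, 0, 0, 0, 0, 0], [0.3, 0, 0, 0, 0, 0], [0.3, 0, -0.3, 0, 0, 0], [0.3, 0, -0.6, 0, 0, 0], [0.3, 0, -0.9, 0, 0, 0]]}}

```text
t: 13.25
tool_pos: [0.5775, 0.148, 0.4019]
orientation: [3.136, 0.192, -0.002]
force: [0.7, 0.4, -0.6]
opening: 0.0465
gripper_force: 0.0
```

```bash
python3 - <<'E'
from plant import *
from h import *
s=read_camera("side"); t=read_camera("top"); pickle.dump({"side":s,"top":t},open("c7.pkl","wb"))
a=cv2.resize(s["image"][110:350,120:360,::-1],(480,480),interpolation=cv2.INTER_CUBIC); b=cv2.resize(t["image"][140:260,135:215,::-1],(320,480),interpolation=cv2.INTER_CUBIC)
cv2.imwrite("pics/w7.png",np.hstack([a,b]))
E
python3 go.py
```

```text
t 13.35 tip [0.5818 0.1488 0.224 ] eul [ 0.04 -0.76  7.02] F [0.3 0.5 1.3] q [0.16 0.12 1.49 0.   1.52 1.61] op 0.047
```

View pics/w7.png

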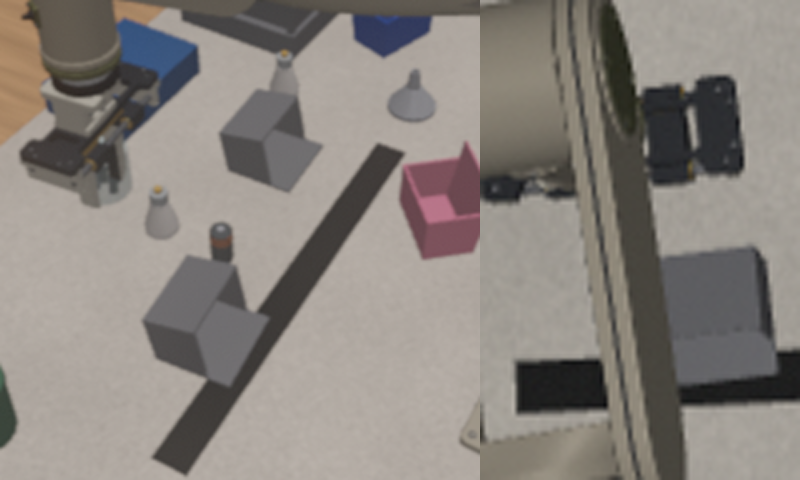

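The rim, (232,385)-(269,316) in the side crop and row ~378 against strip rows 354–404 in the top crop, lies mid-strip. The other box is still tipped and the bystanders stand, so I hand in.

```bash
python3 -c "
from plant import *
print(close_job())"
```

```text
the job is handed in; nothing more can be done
None
```

I tipped both boxes onto their front walls, pushed the stamped left one until its rim lay mid-strip, left the other box where it tipped, and handed the job in at about 13 s; no verdict was returned.

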